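Tip the deck's keys out of the flip-front tin

ROBOT

A 6-joint arm with a two-finger parallel gripper is mounted at the origin on the work surface. World frame = base frame: x ahead of the robot, y to its left, z up, the work surface at z = 0. Lengths are in m, angles in degrees, forces in N, time in s.
With the tool pointing down it reaches from about 0.4 to 0.825 m from the base axis. Payload 7 kg.
Tool frame: the origin (TCP) lies between the finger pads; the fingertips stand 19 mm ahead of it and the grasp point (between the pads) is the TCP; x points along the fingers, y is the direction in which the jaws open and shut, and the axes are right-handed (so a half turn about x gives the same grasp; the last joint's range is limited). The gripper opens to 88 mm and grips with 3 to 60 N. Pads are 19 mm wide; open, the fingers measure 130 mm over their backs; the gripper's body (78 mm by 193 mm) begins 47 mm behind the grasp point.
Start: joints at [-48.638, 20.546, 0.682, 0, -70.136, -16.507], TCP at [0.284, -0.612, 0.246] pointing down, gripper open.
Joint ranges: [-176.03, 176.03], [-82.01, 121.73], [-58.28, 71.71], [-173.87, 95.51], [-174.79, -0.11], [-173.66, 173.66]. Speed limits (degrees/s): [136.94, 136.94, 172.46, 180, 180, 180].

INTERFACE

Orientations are given as [roll, pitch, yaw] about the fixed x, y, z axes, in that order (R = Rz(yaw) Ry(pitch) Rx(roll)).
In Python, from plant import r gives the robot as it stands.
- The arm moves only by the tool send_rows, never from a script. Its argument "plan" is a list of rows, each a list of 2 entries, a list of its own where there are three numbers: the shift along the tool's x, y, z scaled (see below), then the turn, a rotation vector about the tool's x, y, z scaled (see below). A call has exactly 5 rows; each row is the pose to reach, as a shift and turn from the pose measured when the call began, along the tool's axes at that moment; what a row does not reach only later rows make up. The controller multiplies each number of a shift by 0.15 m and each number of a turn by pi/4 rad. A row lasts 1/10 s, in which the tool goes at most 50 mm and 8.59 degrees, less where a joint would pass 70% of its speed; a pose out of reach is approached as far as the arm can. A call with a number of a shift or a turn outside -1 to 1 is refused whole. A call with a gripper value outside its range is refused whole. "jaw" is the opening, from -1 (shut) to 1 (fully open), so that 0 is half open, set as the call begins (left out, the last holds). The fingers move at their own pace and stop on an object; "force" is the grip in N (left out, the last holds). Time passes only in rows, so rows that repeat a pose let the fingers close, or fill a call up. It gives the time, the measured TCP pose, the force and the opening at its end, in the units of the state.
- r.get_state(): the state, without advancing time (a new reading comes with each control period).
- r.capture(name): name is "scene" or "top" or "wrist"; returns a dict with "color" (384x512x3 uint8, red, green, blue), "range_z" (384x512 float32, m along the optical axis (not along the pixel's ray), 0 where there is no reading), "mtx" (3x3 intrinsics, pixels), "k1" (the pictures are not rectified: a ray, as slopes to the right and down, at radius r is drawn at 1 + k1 r^2 times it, then the intrinsics apply), "pose" (4x4, takes a point from camera to world coordinates). Camera axes: x right, y down, z forward; pixel columns grow to the right and rows downward; lengths in m; the calibration is good to about 2 mm. A picture is of the moment at which its call begins.
- r.close_job(): hands the job in, once; it reports no verdict.
Trained networks look in a picture, given as the dict that the camera call returned (one of the last four; its "shot" number tells which), for a name from the list of things; names that differ only in an ending like _2 or _b are one class to them, and where a whole thing is asked for, a point or a joint stands for the part that bears it (a point fixed in the world has none). Each returns a list of dicts, best first, with "score" (0 to 1); they miss things now and then, are a little off and sometimes report something else, mostly with a low value. They report only what shows in the picture. A call takes as long as a camera call. They do not tell look-alikes from the thing itself.
- r.find_in(picture, target): "uv" ([column, row] in pixels, amid what is visible of it).
- r.trace(picture, target): "mask" (384x512 bool, what is visible of it) and "uv" ([column, row] in pixels, amid what is visible of it).
The state is a dict: "time_s": time; "joints": joint angles; "qd": joint speeds; "joint_torque": joint torques, N m; "tcp_pos": TCP position; "eef_rot": TCP orientation; "contact_force": force on the tool from outside, world axes, zero at the start; "moment": the same for the moment, N m; "gripper_width": finger opening in m.
Only numpy, scipy, OpenCV 4.12 (cv2) and the standard library are available. Lean on these libraries where they do the work, as an engineer would, in place of code of your own. Each camera call takes 0.05 s, during which the arm holds its last target. There are 200 camera calls.

TASK

The deck is ready for its transport keys: pick up the flip-front tin, hold its mouth low over the sorting tray and tip it just far enough that the flap swings open and all three keys slide out into the tray, without dropping them from a height or upending the tin. Then stand the empty tin upright in the middle of its rubber mat again, lined up with the mat (either end may face the robot) with the flap fallen shut, setting it down rather than letting it drop, and leave everything else on the bench undisturbed.

Things in the scene. Friction and masses are not known exactly. Their poses are not given: they have to be found in the camera images.
- tin: Steel parts tin, clear top pane, black bridge handle; 140 mm long (x), 72 wide (y), 45 high without handle; walls and floor 3-4 mm; about 0.37 kg empty. Closed but for its -x end: the mouth, at the robot's side at the start, covered by the flap. Origin: centre of the underside; mouth's bottom edge at x = -70 mm, rear wall at +70 mm; centre of mass near x = 0. Starts on its mat, keys inside.
- handle (a point): Middle of the tin's handle, 78 mm above the tin's underside at its x = 0, y = 0. The bar runs along the tin's x: 90 mm long, 14 mm wide (y), 16 mm tall, on posts 8 mm thick at x = +-40 mm; 25 mm clear between bar and tin top. Axes as the tin's.
- lip (a point): Middle of the mouth's bottom edge (tin x = -70 mm, 4 mm above the underside), over which the keys slide out. Axes as the tin's.
- flap (a joint): Flap of the tin: 25 g steel plate over the mouth, 72 x 46 mm, free hinge at the mouth's top edge (tin x = -58, z = 45 mm). rad: 0 = shut, grows to 1.7 as its lower edge swings out. Shut it slopes 15 deg, lower edge outward, so its weight keeps it shut when level; tipped mouth-down past 15 deg it hangs open by the surplus, and sliding keys push it farther. Falls shut when the tin is upright.
- key1: Transport key of the deck, 80 mm long: flat steel lever arm 12 mm wide, 6 mm thick, black moulded finger cap 24 x 16 x 11 mm at its -x end; 30 g. Origin: middle of its underside; x along it. The three are alike and start flat and loose in the tin, lengthwise, side by side, caps to the mouth; on the tin's smooth floor they begin to slide at 13 to 20 deg of tilt.
- key2: Transport key of the deck, 80 mm long: flat steel lever arm 12 mm wide, 6 mm thick, black moulded finger cap 24 x 16 x 11 mm at its -x end; 30 g. Origin: middle of its underside; x along it. The three are alike and start flat and loose in the tin, lengthwise, side by side, caps to the mouth; on the tin's smooth floor they begin to slide at 13 to 20 deg of tilt.
- key3: Transport key of the deck, 80 mm long: flat steel lever arm 12 mm wide, 6 mm thick, black moulded finger cap 24 x 16 x 11 mm at its -x end; 30 g. Origin: middle of its underside; x along it. The three are alike and start flat and loose in the tin, lengthwise, side by side, caps to the mouth; on the tin's smooth floor they begin to slide at 13 to 20 deg of tilt.
- tray: Aluminium sorting tray, fixed: an open rectangular tray 260 mm (x) x 200 mm (y) x 30 mm high, walls and floor 4 mm. Origin: centre of its underside, on the table. Tray and mat may be swapped, left or right of the robot's centre line. A silver deck chassis in a bench clamp, fixed, 185 mm high, stands at the back left, over 40 mm clear of both.
- mat: Black rubber mat, fixed, 230 mm (x) x 150 mm (y), 5 mm thick, on which the tin stands with its length along the mat's x. Origin: centre of its underside, on the table.
- window: Bystander, loose: clear acrylic tape window, a pane 118 x 70 x 4 mm (8 mm at two corner lugs), lying flat. Origin: centre of its underside.
- gauge: Bystander, loose: stepped brass head-height gauge, 60 x 30 mm, 44 mm high. Origin: centre of its underside.
- motor: Bystander, loose: black plastic reel motor, a cylinder 36 mm across standing 48 mm high. Origin: centre of its underside.
- roller: Bystander, loose: rubber pinch roller (24 mm across) on a flat steel arm, 64 mm long, 20 mm high. Origin: under the roller's axis; the arm runs to +x.
- cassette: Bystander, loose: a grey compact cassette, 64 x 100 x 12 mm, lying flat. Origin: centre of its underside.
- screwdriver: Bystander, loose: a screwdriver 180 mm long, lying along its x. Origin: about the middle of its length.
- cleaner: Bystander, loose: a white bottle, 54 mm across, 130 mm high, standing. Origin: centre of its underside.
Not all that is in view belongs to the job. What is meant by the tin is not red, and is the smaller of those in its own colour.

How it is judged (in metres and radians):
On the way, in this order (a step that is already met when the one before it is completed fails the run):
1. the tin is tipped over the tray, at least 20 degrees, with its mouth low over the tray and its flap swung open (angle between tin's own z axis and vertical above 0.35 rad and value of joint flap above 0.12 rad and x of lip in the frame of tray between -0.12 and 0.12 m and y of lip in the frame of tray between -0.09 and 0.09 m and z of lip in the frame of tray below 0.14 m), for 0.1 s.
2. all three keys have slid out and lie in the tray (x of key1 in the frame of tray between -0.122 and 0.122 m and y of key1 in the frame of tray between -0.092 and 0.092 m and height (world z) of each of key1, key2, key3 below 0.035 m and x of key2 in the frame of tray between -0.122 and 0.122 m and y of key2 in the frame of tray between -0.092 and 0.092 m and x of key3 in the frame of tray between -0.122 and 0.122 m and y of key3 in the frame of tray between -0.092 and 0.092 m and linear speed of each of key1, key2, key3 below 0.05 m/s), for 0.2 s.
At the end, for the whole second after the job is handed in: The three keys rest in the sorting tray (middles inside its walls, under 35 mm above the table); the tin stands at rest on its mat, upright within 3.4 deg, centre within 30 mm of the mat's centre along each mat axis, length within 14 deg of the mat's, flap shut (under 0.08 rad) (x of key1 in the frame of tray between -0.122 and 0.122 m and y of key1 in the frame of tray between -0.092 and 0.092 m and height (world z) of each of key1, key2, key3 below 0.035 m and linear speed of each of key1, key2, key3 below 0.03 m/s and x of key2 in the frame of tray between -0.122 and 0.122 m and y of key2 in the frame of tray between -0.092 and 0.092 m and x of key3 in the frame of tray between -0.122 and 0.122 m and y of key3 in the frame of tray between -0.092 and 0.092 m and x of tin in the frame of mat between -0.03 and 0.03 m and y of tin in the frame of mat between -0.03 and 0.03 m and height (world z) of tin below 0.012 m and angle between tin's own z axis and vertical below 0.06 rad and angle between the x axis of tin and the x axis of mat, either way round below 0.25 rad and value of joint flap below 0.08 rad and linear speed of tin below 0.02 m/s); the robot touches nothing.
It fails at once if the tin is upended: tipped more than 63 degrees (angle between tin's own z axis and vertical above 1.1 rad).
It fails at once if a key leaves the mouth from more than 110 mm above the table ((x of key1 in the frame of tin below -0.085 m and height (world z) of key1 above 0.11 m) or (x of key2 in the frame of tin below -0.085 m and height (world z) of key2 above 0.11 m) or (x of key3 in the frame of tin below -0.085 m and height (world z) of key3 above 0.11 m)).
It fails at once if the tin is dropped: nothing touches it while it is more than 15 mm above its mat (height (world z) of tin above 0.02 m and contact force between tin and anything else below 0.02 N).
It fails at once if a bystander is moved more than 20 mm (distance of any of window, gauge, motor, roller, cassette, screwdriver, cleaner from where it was at the start of the episode above 0.02 m).
It also fails if it takes over 64 s, if anything falls off the work surface, if the arm or the gripper's body presses on something with over 40 N, if the wrist force passes 120 N, or if a joint passes its speed limit or range.

## Working session

There is one attempt and no reset: what is moved stays moved. The work goes in short steps, Python scripts to look and compute and a tool call to move; the robot and the scene stay as the last step left them, time stands still between calls to the robot, and variables do not carry over. Pictures are saved under pics/ and viewed, about 8 in all and at most 12, crops included, and the job is handed in when it is done.

Besides the shell and the picture viewer there is one more tool, called after "Emit:" in YAML: its name, and indented under it one key for each argument. send_rows: Moves the arm, as the interface text tells. Its arguments: {"type":"object","properties":{"plan":{"type":"array"},"jaw":{"type":"number"},"force":{"type":"number"}},"required":["plan"]}

```bash
mkdir -p pics; cat > h.py <<'E'
import numpy as np, cv2
from scipy.spatial.transform import Rotation as R
from plant import r
def pts(p, uv):
    """world points for pixels uv (N,2) from range"""
    uv=np.asarray(uv,float).reshape(-1,2); K=p["mtx"]
    d=(uv-[K[0,2],K[1,2]])/[K[0,0],K[1,1]]; s=d.copy()
    for _ in range(10): s=d/(1+p["k1"]*(s**2).sum(1,keepdims=True))
    i=np.round(uv).astype(int); z=p["range_z"][i[:,1],i[:,0]]
    c=np.c_[s*z[:,None],z]; P=p["pose"]
    return c@P[:3,:3].T+P[:3,3]
def cloud(p):
    v,u=np.mgrid[0:384,0:512]; return pts(p,np.c_[u.ravel(),v.ravel()]).reshape(384,512,3)
def save(p,n,crop=None,f=1):
    im=p["color"][...,::-1]
    if crop: im=im[crop[1]:crop[3],crop[0]:crop[2]]
    cv2.imwrite(f"pics/{n}.png",cv2.resize(im,None,fx=f,fy=f,interpolation=cv2.INTER_CUBIC))
E
python3 - <<'E'
from h import *
s=r.get_state(); print(s)
ps={n:r.capture(n) for n in("scene","top")}
a=np.vstack([ps["top"]["color"],]);save(ps["top"],"top",f=1.5);save(ps["scene"],"scene",f=1.5)
for n,p in ps.items():
  for t in("tin","handle","flap","mat","tray"):
    for d in r.trace(p,t)[:4]:
      m=d["mask"]; q=cloud(p)[m]; q=q[np.isfinite(q).all(1)]
      print(n,t,round(d["score"],2),np.round(d["uv"]),np.round(np.median(q,0),3),np.round(np.percentile(q,2,axis=0),3),np.round(np.percentile(q,98,axis=0),3))
E
```

```text
{'time_s': 0.0, 'joints': array([-4.86391032e+01,  2.05912546e+01,  6.35663078e-01, -2.09453750e-02,
       -7.01364731e+01, -1.65089059e+01]), 'qd': array([-0.08701898,  0.00439612,  0.07517774,  0.01515054, -0.01071559,
        0.01350735]), 'joint_torque': array([-3.81267630e-03, -5.82720208e+01,  2.93064433e+01,  6.99727759e+00,
        7.08467487e-03, -1.87278019e-04]), 'tcp_pos': array([ 0.28350404, -0.61208249,  0.24463646]), 'eef_rot': array([ 94.43832306,  89.90585263, 119.28318129]), 'contact_force': array([-0.28566004,  0.92141938, -0.79442433]), 'moment': array([-0.04433018,  0.00926754, -0.01050587]), 'gripper_width': 0.08773800447917131}
scene tin 0.74 [216. 261.] [ 0.491 -0.224  0.051] [ 0.416 -0.264  0.005] [ 0.551 -0.165  0.093]
scene tin 0.64 [122. 245.] [ 0.232 -0.326  0.063] [ 0.13  -0.397  0.006] [ 0.286 -0.239  0.12 ]
scene tin 0.58 [318. 303.] [ 0.791 -0.173  0.045] [ 0.729 -0.232 -0.   ] [ 0.847 -0.101  0.086]
scene handle 0.62 [123. 242.] [ 0.232 -0.325  0.063] [ 0.133 -0.397  0.012] [ 0.285 -0.24   0.12 ]
scene handle 0.56 [319. 308.] [ 0.792 -0.174  0.045] 
[... 667 characters left out ...]
3 -0.389  0.002] [ 0.276 -0.234  0.122]
top handle 0.89 [317. 190.] [ 0.476 -0.215  0.052] [ 0.408 -0.262  0.014] [ 0.545 -0.171  0.095]
top handle 0.29 [396. 166.] [ 0.582 -0.509  0.011] [ 0.546 -0.556  0.002] [ 0.618 -0.462  0.017]
top flap 0.63 [324. 210.] [ 0.413 -0.24   0.034] [ 0.406 -0.266  0.012] [ 0.426 -0.034  1.186]
top flap 0.57 [282. 118.] [ 0.747 -0.103  0.025] [ 0.719 -0.125  0.003] [ 0.776 -0.084  0.051]
top flap 0.39 [338. 306.] [ 0.098 -0.274  0.054] [ 0.079 -0.303  0.017] [ 0.134 -0.233  0.072]
top mat 0.59 [304. 194.] [ 0.488 -0.219  0.006] [ 0.369 -0.313  0.   ] [ 0.598 -0.132  0.013]
top tray 0.6 [200. 179.] [0.543 0.198 0.005] [ 0.419  0.098 -0.001] [0.668 0.293 0.033]
```

View pics/top.png

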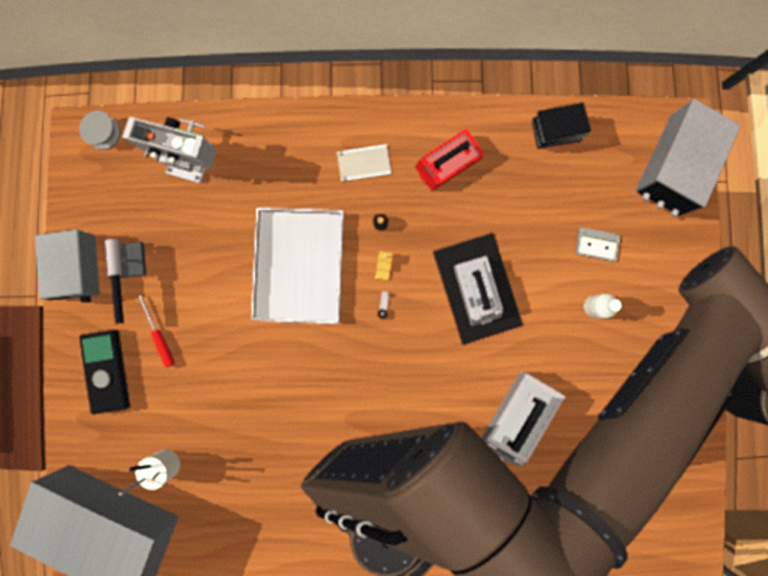

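View pics/scene.png

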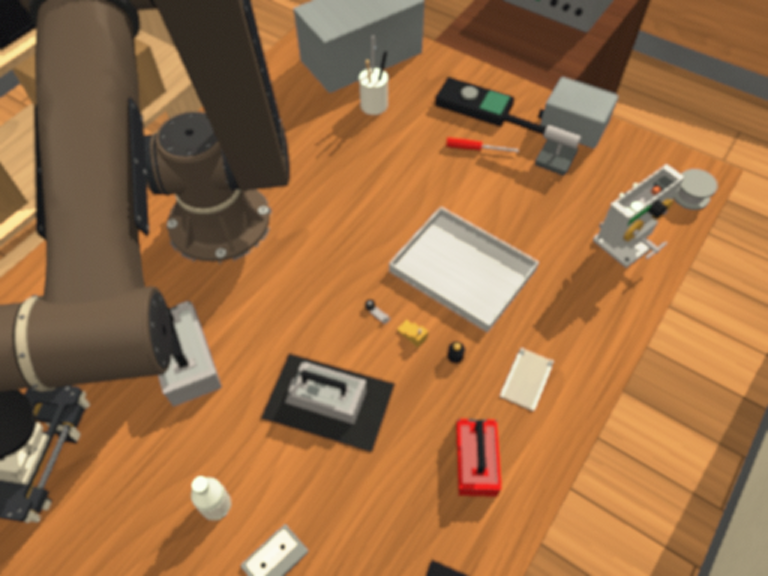

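```bash
python3 - <<'E'
from h import *
p=r.capture("top"); c=cloud(p)
save(p,"tincrop",(250,130,400,260),4)
X,Y,Z=c[...,0],c[...,1],c[...,2]
def rect(m,n):
  q=c[m][:,:2].astype(np.float32); k=cv2.minAreaRect((q*1000)); print(n,m.sum(),np.round(k[0],1),np.round(k[1],1),round(k[2],1), 'med',np.round(np.median(q,0),3), 'z',np.round(np.median(Z[m]),4))
reg=(X>.35)&(X<.62)&(Y>-.33)&(Y<-.11)
rect(reg&(Z>.080)&(Z<.1),"handle"); rect(reg&(Z>.044)&(Z<.056),"tintop"); rect(reg&(Z>.002)&(Z<.008),"mat")
reg=(X>.38)&(X<.71)&(Y>.06)&(Y<.34)
rect(reg&(Z>.02)&(Z<.037),"traywall");rect(reg&(Z>.002)&(Z<.007),"trayfloor")
# tall things
for t in("window","gauge","motor","roller","cassette","screwdriver","cleaner"):
  for d in r.trace(p,t)[:1]:
    q=c[d["mask"]]; print(t,round(d["score"],2),np.round(d["uv"]),np.round(np.percentile(q,3,axis=0),2),np.round(np.percentile(q,97,axis=0),2))
m=(Z>.12)&(X<1)&(X>.3)&(Y>0); print("clamp",c[m].min(0),c[m].max(0))
E
```

```text
handle 128 [ 477.9 -218.7] [88.1 14.5] 16.5 med [ 0.479 -0.218] z 0.0916
tintop 663 [ 481.5 -218.6] [132.8  75.6] 15.8 med [ 0.484 -0.213] z 0.0516
mat 1928 [ 484.5 -220. ] [269.1 219.8] 0.2 med [ 0.488 -0.214] z 0.0047
traywall 392 [542.1 196. ] [199.9 258.3] 87.0 med [0.549 0.21 ] z 0.0295
trayfloor 3346 [544.9 200. ] [279.9 329.7] 90.0 med [0.541 0.196] z 0.0042
motor 0.57 [252. 150.] [ 0.62 -0.01  0.  ] [0.66 0.02 0.05]
roller 0.4 [255. 206.] [ 0.42 -0.01  0.  ] [0.48 0.01 0.02]
cassette 0.61 [397. 167.] [ 0.55 -0.56  0.01] [ 0.61 -0.46  0.02]
cleaner 0.53 [403. 202.] [ 0.42 -0.52  0.  ] [ 0.47 -0.47  0.13]
clamp [0.75691509 0.36919545 0.12024243] [0.85160491 0.54455483 0.19149802]
```

Candidates (768 px top picture): red tin (450,158), larger grey tin (523,420), smaller grey tin on the mat (480,288). I choose the one on the mat. The scene picture agrees: it is at (325,390), with the large grey one at (185,360) and the red one at (478,455).

View pics/tincrop.png

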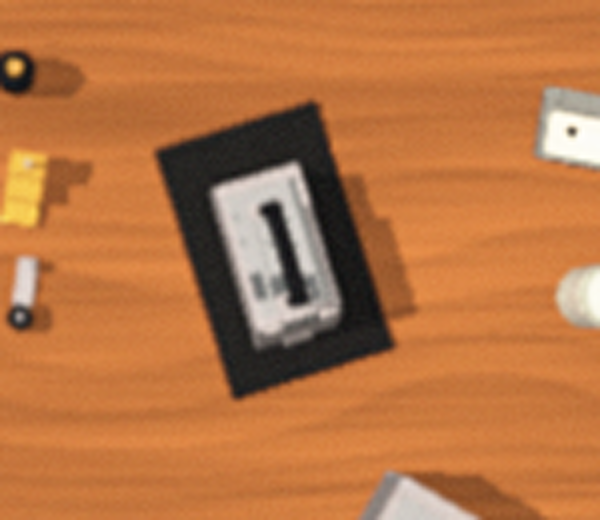

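```bash
cat >> h.py <<'E'
def go(pos,yaw=16.,tilt=0.,flip=1):
    """rotvec/shift (scaled) to TCP pos with tool y along tin y, tin tipped mouth-down by tilt"""
    s=r.get_state(); A=R.from_euler('xyz',s["eef_rot"],degrees=True)
    T=R.from_euler('z',yaw,degrees=True)*R.from_euler('y',-tilt,degrees=True)
    t=T.as_matrix(); x=-t[:,2]; y=flip*t[:,1]; B=R.from_matrix(np.c_[x,y,np.cross(x,y)])
    rv=(A.inv()*B).as_rotvec(); sh=A.inv().apply(np.array(pos)-s["tcp_pos"])
    print("t",s["time_s"],"tcp",np.round(s["tcp_pos"],4),"F",np.round(s["contact_force"],1),"w",round(s["gripper_width"],4),"J",np.round(s["joints"],1))
    print("shift",np.round(sh/.15,3),"turn",np.round(rv/(np.pi/4),3),"deg",np.round(np.degrees(np.linalg.norm(rv)),1)); return A
E
python3 - <<'E'
from h import *
for f in(1,-1): A=go((.478,-.219,.22),flip=f)
print(A.as_matrix().round(2))
E
```

```text
t 1.0 tcp [ 0.2837 -0.6125  0.2456] F [-0.1 -0.1  0.1] w 0.0875 J [-48.6  20.5   0.7  -0.  -70.1 -16.5]
shift [0.171 1.836 2.278] turn [ 0.197  0.    -0.   ] deg 8.9
t 1.0 tcp [ 0.2837 -0.6125  0.2456] F [-0.1 -0.1  0.1] w 0.0875 J [-48.6  20.5   0.7  -0.  -70.1 -16.5]
shift [0.171 1.836 2.278] turn [-3.803  0.     0.   ] deg 171.1
[[ 0.   -0.42  0.91]
 [ 0.    0.91  0.42]
 [-1.    0.    0.  ]]
```

The crop shows the small grey tin on the mat. Its black handle bar is at (287,255), the flap end points at the robot around (290,330), and the dark key caps show near the mouth. The choice is confirmed.

Emit:
send_rows:
  plan:
    - [[0,0.15,0.2],[0.05,0,0]]
    - [[0,0.35,0.4],[0.1,0,0]]
    - [[0,0.55,0.6],[0.15,0,0]]
    - [[0,0.7,0.8],[0.197,0,0]]
    - [[0,0.85,1.0],[0.197,0,0]]
  jaw: 0.0

```text
time_s: 1.5
tcp_pos: [0.3666, -0.4323, 0.2459]
eef_rot: [-50.5, 90.0, -34.6]
contact_force: [1.4, -0.9, 0.3]
gripper_width: 0.0528
```

```bash
python3 -c "
from h import *
go((.478,-.219,.2))"
```

```text
t 1.5 tcp [ 0.3666 -0.4323  0.2459] F [ 1.4 -0.9  0.3] w 0.0528 J [-29.9  10.4 -13.2   0.  -66.4 -44.2]
shift [0.306 1.164 1.104] turn [-0.002  0.     0.001] deg 0.1
```

Emit:
send_rows:
  plan:
    - [[0.05,0.2,0.2],[0,0,0]]
    - [[0.1,0.4,0.4],[0,0,0]]
    - [[0.15,0.6,0.6],[0,0,0]]
    - [[0.2,0.8,0.8],[0,0,0]]
    - [[0.25,0.95,0.9],[0,0,0]]

```text
time_s: 2.0
tcp_pos: [0.4588, -0.2562, 0.2084]
eef_rot: [-34.9, 89.9, -18.9]
contact_force: [0.0, -0.6, -0.6]
gripper_width: 0.044
```

```bash
python3 - <<'E'
from h import *
go((.478,-.219,.2))
p=r.capture("wrist"); save(p,"w1",f=1.2); c=cloud(p); Z=c[...,2]
m=(Z>.080)&(Z<.1)&(np.hypot(c[...,0]-.478,c[...,1]+.219)<.07)
k=cv2.minAreaRect((c[m][:,:2]*1000).astype(np.float32)); print(m.sum(),k,np.median(Z[m]))
E
```

```text
t 2.0 tcp [ 0.4588 -0.2562  0.2084] F [ 0.  -0.6 -0.6] w 0.044 J [ -7.8   8.1 -21.3   0.  -60.6 -66.3]
shift [0.056 0.203 0.191] turn [-0.     0.002  0.001] deg 0.1
1326 ((476.7972412109375, -219.10777282714844), (88.42497253417969, 14.30119800567627), 15.655302047729492) 0.09052523438086812
```

Emit:
send_rows:
  plan:
    - [[0.05,0.2,0.18],[-0.007,0,0]]
    - [[0.05,0.203,0.184],[-0.007,0,0]]
    - [[0.25,0.203,0.184],[-0.007,0,0]]
    - [[0.45,0.203,0.184],[-0.007,0,0]]
    - [[0.6,0.203,0.184],[-0.007,0,0]]

```text
time_s: 2.55
tcp_pos: [0.4763, -0.217, 0.1159]
eef_rot: [75.6, 89.9, 91.9]
contact_force: [-0.1, 0.9, -0.3]
gripper_width: 0.0436
```

```bash
python3 -c "
from h import *
go((.4768,-.2191,.084),yaw=15.7)"
```

```text
t 2.55 tcp [ 0.4763 -0.217   0.1159] F [-0.1  0.9 -0.3] w 0.0436 J [ -3.   13.6 -28.1  -0.1 -48.3 -70.6]
shift [ 0.213 -0.015 -0.001] turn [ 0.014  0.    -0.001] deg 0.6
```

Emit:
send_rows:
  plan:
    - [[0.07,-0.01,0],[0.01,0,0]]
    - [[0.14,-0.015,0],[0.01,0,0]]
    - [[0.2,-0.015,0],[0.01,0,0]]
    - [[0.213,-0.015,0],[0.01,0,0]]
    - [[0.213,-0.015,0],[0.01,0,0]]

```text
time_s: 3.05
tcp_pos: [0.4771, -0.2192, 0.0841]
eef_rot: [64.9, 89.9, 80.8]
contact_force: [-0.1, 0.0, 0.2]
gripper_width: 0.0437
```

Emit:
send_rows:
  plan:
    - [[0,0,0],[0,0,0]]
    - [[0,0,0],[0,0,0]]
    - [[0,0,0],[0,0,0]]
    - [[0,0,0],[0,0,0]]
    - [[0,0,0],[0,0,0]]
  jaw: -1
  force: 50

```text
time_s: 3.55
tcp_pos: [0.477, -0.2191, 0.0842]
eef_rot: [62.7, 89.9, 78.6]
contact_force: [-0.2, 1.6, 1.9]
gripper_width: 0.0133
```

```bash
python3 -c "
from h import *
go((.4768,-.2191,.084),yaw=15.7)"
```

```text
t 3.55 tcp [ 0.477  -0.2191  0.0842] F [-0.2  1.6  1.9] w 0.0133 J [ -3.3  16.1 -29.9  -0.1 -44.  -70.8]
shift [ 0.002  0.    -0.001] turn [ 0.004  0.001 -0.001] deg 0.2
```

Emit:
send_rows:
  plan:
    - [[-0.06,0,0],[0,0,0]]
    - [[-0.2,0,0],[0,0,0]]
    - [[-0.4,0,0],[0,0,0]]
    - [[-0.6,0,0],[0,0,0]]
    - [[-0.75,0,0],[0,0,0]]

```text
time_s: 4.05
tcp_pos: [0.4769, -0.2193, 0.1988]
eef_rot: [25.2, 89.9, 41.1]
contact_force: [0.7, -0.0, -4.4]
gripper_width: 0.0136
```

```bash
python3 -c "
from h import *
go((.59,.205,.2),yaw=15.7)"
```

```text
t 4.05 tcp [ 0.4769 -0.2193  0.1988] F [ 0.7 -0.  -4.4] w 0.0136 J [ -3.3   8.5 -22.   -0.1 -59.4 -70.8]
shift [-0.004  2.514  1.499] turn [ 0.004  0.002 -0.001] deg 0.2
```

Emit:
send_rows:
  plan:
    - [[0,0.06,0.04],[0,0,0]]
    - [[0,0.2,0.12],[0,0,0]]
    - [[0,0.38,0.22],[0,0,0]]
    - [[0,0.56,0.34],[0,0,0]]
    - [[0,0.74,0.45],[0,0,0]]

```text
time_s: 4.55
tcp_pos: [0.5109, -0.0924, 0.1978]
eef_rot: [102.5, 89.9, 118.3]
contact_force: [0.0, -1.2, -4.4]
gripper_width: 0.0138
```

Emit:
send_rows:
  plan:
    - [[0,0.18,0.1],[0,0,0]]
    - [[0,0.36,0.2],[0,0,0]]
    - [[0,0.54,0.32],[0,0,0]]
    - [[0,0.72,0.42],[0,0,0]]
    - [[0,0.9,0.53],[0,0,0]]

```text
time_s: 5.05
tcp_pos: [0.5495, 0.0608, 0.1967]
eef_rot: [145.2, 89.8, 161.1]
contact_force: [0.6, -0.3, -3.9]
gripper_width: 0.0135
```

```bash
python3 -c "
from h import *
go((.59,.205,.2),yaw=15.7)"
```

```text
t 5.05 tcp [0.5495 0.0608 0.1967] F [ 0.6 -0.3 -3.9] w 0.0135 J [ 2.650e+01  1.140e+01 -1.870e+01 -1.000e-01 -6.000e+01 -1.006e+02]
shift [-0.022  0.851  0.522] turn [ 0.003 -0.003 -0.002] deg 0.2
```

Emit:
send_rows:
  plan:
    - [[0,0.2,0.12],[0,0,0]]
    - [[0,0.42,0.25],[0,0,0]]
    - [[0,0.62,0.38],[0,0,0]]
    - [[0,0.78,0.48],[0,0,0]]
    - [[0,0.85,0.52],[0,0,0]]

```text
time_s: 5.55
tcp_pos: [0.5893, 0.2075, 0.1948]
eef_rot: [161.6, 89.7, 177.5]
contact_force: [-0.7, -0.5, -4.8]
gripper_width: 0.0136
```

```bash
python3 -c "
from h import *
go((.59,.205,.16),yaw=15.7)
go((.59,.205,.16),yaw=15.7,tilt=20)
p=r.capture('scene');save(p,'s2',(200,30,450,250),3)"
```

```text
t 5.55 tcp [0.5893 0.2075 0.1948] F [-0.7 -0.5 -4.8] w 0.0136 J [  37.2   18.1   -9.7   -0.2  -62.4 -111.1]
shift [ 0.232 -0.018  0.001] turn [ 0.005 -0.006 -0.002] deg 0.4
t 5.55 tcp [0.5893 0.2075 0.1948] F [-0.7 -0.5 -4.8] w 0.0136 J [  37.2   18.1   -9.7   -0.2  -62.4 -111.1]
shift [ 0.232 -0.018  0.001] turn [ 0.004 -0.451 -0.003] deg 20.3
```

View pics/s2.png

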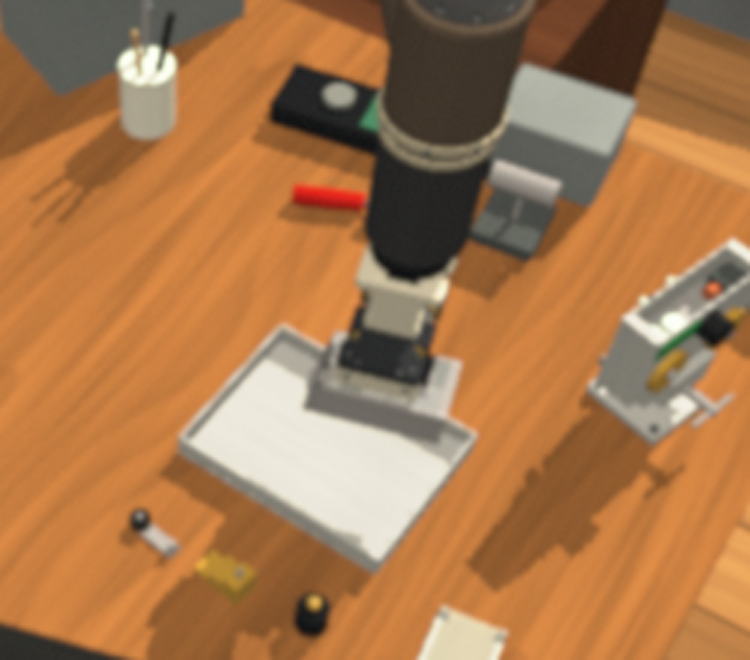

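The picture shows the tin held level over the tray, at (385,385) in the crop. Next I lower it a little and tip it gently.

Emit:
send_rows:
  plan:
    - [[0.05,-0.03,0.05],[0,-0.05,0]]
    - [[0.12,-0.05,0.1],[0,-0.12,0]]
    - [[0.19,-0.07,0.15],[0,-0.2,0]]
    - [[0.25,-0.07,0.18],[0,-0.28,0]]
    - [[0.27,-0.07,0.18],[0,-0.32,0]]

```text
time_s: 6.1
tcp_pos: [0.6162, 0.2039, 0.1516]
eef_rot: [0.3, 76.0, 16.1]
contact_force: [-0.2, 0.2, -4.1]
gripper_width: 0.0134
```

Emit:
send_rows:
  plan:
    - [[0,0,0],[0,-0.06,0]]
    - [[0,0,0],[0,-0.12,0]]
    - [[0,0,0],[0,-0.18,0]]
    - [[0,0,0],[0,-0.24,0]]
    - [[0,0,0],[0,-0.26,0]]

```text
time_s: 6.6
tcp_pos: [0.613, 0.2032, 0.1494]
eef_rot: [0.1, 64.5, 16.1]
contact_force: [1.4, -1.3, -3.0]
gripper_width: 0.0137
```

```bash
python3 - <<'E'
from h import *
go((.61,.205,.155),yaw=15.7,tilt=25)
p=r.capture('top');c=cloud(p);save(p,'t2',(150,120,290,230),5)
q=r.capture('wrist');save(q,'w2',f=1)
m=(c[...,2]<.2)&(c[...,2]>.06)&(abs(c[...,0]-.6)<.15)&(abs(c[...,1]-.2)<.1);print(m.sum())
E
```

```text
t 6.6 tcp [0.613  0.2032 0.1494] F [ 1.4 -1.3 -3. ] w 0.0137 J [  35.4   10.3  -46.8   44.1  -11.8 -151.1]
shift [-0.041  0.017  0.002] turn [ 0.004  0.012 -0.004] deg 0.6
489
```

View pics/t2.png

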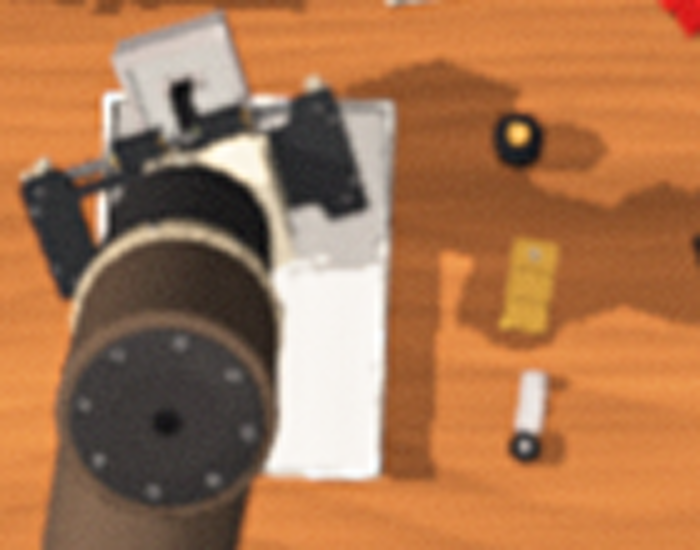

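The top crop shows the tin tipped, with its rear end raised at (180,70), and the tray partly hidden by the wrist. No keys are visible in the open part.

View pics/w2.png

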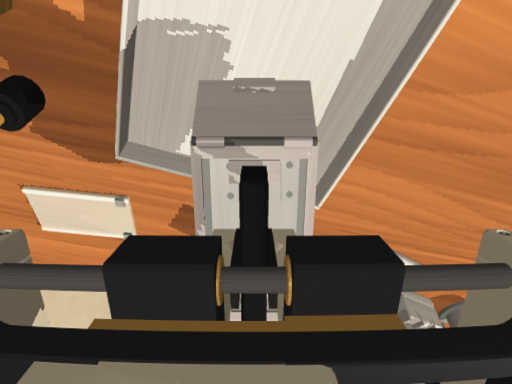

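```bash
python3 - <<'E'
from h import *
for n in("scene","wrist"):
  p=r.capture(n); c=cloud(p); save(p,n+"3",f=1.5)
  for d in r.trace(p,"key1")[:5]: print(n,"key",round(d["score"],2),np.round(d["uv"]),d["mask"].sum(),np.round(np.median(c[d["mask"]],0),3))
for _ in range(3): print(r.get_state()["contact_force"].round(1),r.get_state()["moment"].round(2)); r.capture("scene")
E
```

```text
scene key 0.39 [340. 173.] 1123 [0.654 0.192 0.124]
wrist key 0.81 [287.  46.] 1350 [0.541 0.205 0.036]
wrist key 0.69 [260.  58.] 912 [0.551 0.188 0.044]
wrist key 0.65 [224.  50.] 1232 [0.553 0.166 0.037]
[-0.1  0.3 -3.8] [-0.5   1.89  0.03]
[ 0.6  0.6 -3. ] [-0.58  1.88  0.04]
[-0.2  0.9 -3.5] [-0.47  1.87 -0.02]
```

View pics/wrist3.png

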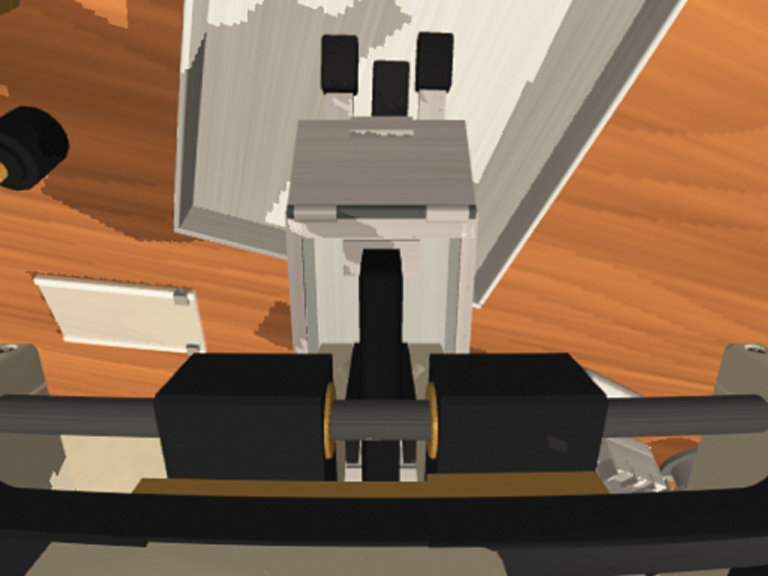

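The wrist picture shows all three key caps out over the tray, at (340,65), (390,88) and (435,62), with the flap open. I let them settle for a call, then draw the tin back level along its length so the tails come clear.

Emit:
send_rows:
  plan:
    - [[0,0,0],[0,0,0]]
    - [[0,0,0],[0,0,0]]
    - [[0,0,0],[0,-0.02,0]]
    - [[0,0,0],[0,-0.02,0]]
    - [[0,0,0],[0,-0.02,0]]

```text
time_s: 7.55
tcp_pos: [0.6167, 0.2032, 0.1518]
eef_rot: [0.1, 63.4, 15.9]
contact_force: [-0.1, -1.0, -3.9]
gripper_width: 0.0136
```

```bash
cat > k.py <<'E'
from h import *
go((.66,.205,.15),yaw=15.7,tilt=25)
p=r.capture("wrist"); c=cloud(p); save(p,"wk%03d"%int(10*r.get_state()["time_s"]),f=1.2)
for d in r.trace(p,"key1")[:5]: q=c[d["mask"]]; print("key",round(d["score"],2),np.round(d["uv"]),d["mask"].sum(),np.round(np.median(q,0),3),np.round(np.percentile(q,5,axis=0),3),np.round(np.percentile(q,95,axis=0),3))
E
python3 k.py
```

```text
t 7.55 tcp [0.6167 0.2032 0.1518] F [-0.1 -1.  -3.9] w 0.0136 J [  31.9   10.   -49.4   55.4   -8.6 -159.6]
shift [ 0.136 -0.067  0.246] turn [ 0.001  0.036 -0.002] deg 1.6
key 0.97 [284.  32.] 1767 [0.543 0.206 0.013] [0.523 0.195 0.009] [0.58  0.215 0.016]
key 0.91 [259.  45.] 1684 [0.549 0.189 0.027] [0.533 0.179 0.013] [0.57  0.196 0.044]
key 0.74 [226.  37.] 1759 [0.555 0.167 0.011] [0.534 0.156 0.009] [0.591 0.177 0.016]
key 0.2 [ 81. 205.] 4250 [0.782 0.04  0.004] [ 0.749 -0.013  0.002] [0.818 0.094 0.006]
```

Emit:
send_rows:
  plan:
    - [[0.02,0,0.05],[0,0,0]]
    - [[0.05,0,0.11],[0,0,0]]
    - [[0.08,0,0.17],[0,0,0]]
    - [[0.11,0,0.23],[0,0,0]]
    - [[0.13,0,0.27],[0,0,0]]

```text
time_s: 8.15
tcp_pos: [0.6609, 0.217, 0.1529]
eef_rot: [0.3, 63.3, 16.1]
contact_force: [0.2, -0.6, -4.3]
gripper_width: 0.0136
```

```bash
python3 k.py; ls pics
```

```text
t 8.15 tcp [0.6609 0.217  0.1529] F [ 0.2 -0.6 -4.3] w 0.0136 J [  34.4   14.1  -41.2   41.5  -12.3 -147.6]
shift [ 0.005 -0.076 -0.033] turn [ 0.001  0.037 -0.004] deg 1.7
key 0.91 [223.  24.] 900 [0.593 0.176 0.01 ] [0.579 0.169 0.006] [0.608 0.183 0.011]
key 0.78 [276.  26.] 900 [0.582 0.213 0.01 ] [0.568 0.206 0.006] [0.598 0.22  0.011]
key 0.76 [257.  31.] 1071 [0.59  0.199 0.01 ] [0.573 0.192 0.009] [0.61  0.207 0.011]
s2.png
scene.png
scene3.png
t2.png
tincrop.png
top.png
w1.png
w2.png
wk076.png
wk082.png
wrist3.png
```

All three keys now lie flat in the tray, with arm tops at z≈0.010 (4 mm floor plus 6 mm). Raise and level the tin.

Emit:
send_rows:
  plan:
    - [[-0.15,0,0.07],[0,0,0]]
    - [[-0.3,0,0.15],[0,0.1,0]]
    - [[-0.36,0,0.18],[0,0.25,0]]
    - [[-0.36,0,0.18],[0,0.42,0]]
    - [[-0.36,0,0.18],[0,0.59,0]]

```text
time_s: 8.75
tcp_pos: [0.6603, 0.2187, 0.2166]
eef_rot: [42.1, 89.5, 58.1]
contact_force: [2.2, -0.8, -3.0]
gripper_width: 0.0138
```

```bash
python3 - <<'E'
from h import *
go((.484,-.219,.2),yaw=15.7)
p=r.capture("top"); c=cloud(p); save(p,"t4",(140,110,420,300),2.8)
Z=c[...,2]
m=(c[...,0]>.35)&(c[...,0]<.63)&(c[...,1]>-.33)&(c[...,1]<-.11)&(Z<.02)
hsv=cv2.cvtColor(p["color"],cv2.COLOR_RGB2HSV); m&=hsv[...,2]<60
print("mat",m.sum(),cv2.minAreaRect((c[m][:,:2]*1000).astype(np.float32)))
E
```

```text
t 8.75 tcp [0.6603 0.2187 0.2166] F [ 2.2 -0.8 -3. ] w 0.0138 J [  34.2   23.2    1.    -0.2  -67.3 -108.2]
shift [ 0.082 -2.484 -1.932] turn [ 0.005  0.009 -0.008] deg 0.6
mat 2563 ((484.1866149902344, -223.6065216064453), (223.42286682128906, 144.39036560058594), 16.748538970947266)
```

View pics/t4.png

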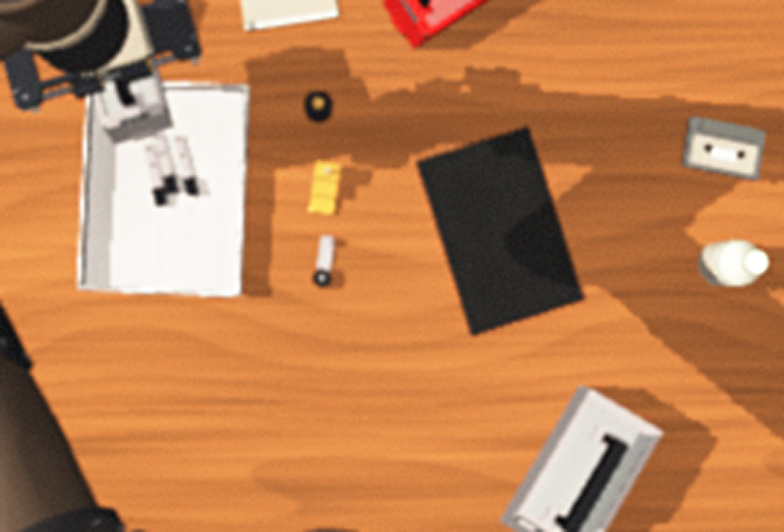

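The picture shows all three keys lying in the tray at (160,180)–(190,175), and the empty mat centred at (500,230), world (0.484, -0.222). Carry the tin back.

Emit:
send_rows:
  plan:
    - [[0,-0.08,-0.06],[0,0,0]]
    - [[0,-0.25,-0.18],[0,0,0]]
    - [[0,-0.42,-0.32],[0,0,0]]
    - [[0,-0.6,-0.46],[0,0,0]]
    - [[0,-0.78,-0.6],[0,0,0]]

```text
time_s: 9.3
tcp_pos: [0.6055, 0.079, 0.2142]
eef_rot: [172.8, 89.4, -171.2]
contact_force: [-0.5, -0.0, -4.0]
gripper_width: 0.0132
```

Emit:
send_rows:
  plan:
    - [[0,-0.18,-0.14],[0,0,0]]
    - [[0,-0.36,-0.28],[0,0,0]]
    - [[0,-0.54,-0.42],[0,0,0]]
    - [[0,-0.72,-0.56],[0,0,0]]
    - [[0,-0.88,-0.68],[0,0,0]]

```text
time_s: 9.8
tcp_pos: [0.5417, -0.0777, 0.2152]
eef_rot: [173.0, 89.5, -171.2]
contact_force: [0.3, -0.1, -2.8]
gripper_width: 0.0137
```

```bash
python3 -c "
from h import *
go((.484,-.222,.15),yaw=16.2)"
```

```text
t 9.8 tcp [ 0.5417 -0.0777  0.2152] F [ 0.3 -0.1 -2.8] w 0.0137 J [ 12.3  10.2 -17.7  -0.  -62.7 -86.4]
shift [ 0.439 -0.82  -0.629] turn [-0.007 -0.012 -0.002] deg 0.6
```

Emit:
send_rows:
  plan:
    - [[0,-0.2,-0.15],[0,0,0]]
    - [[0,-0.42,-0.3],[0,0,0]]
    - [[0,-0.62,-0.46],[0,0,0]]
    - [[0.1,-0.78,-0.59],[-0.005,-0.012,0]]
    - [[0.2,-0.82,-0.63],[-0.005,-0.012,0]]

```text
time_s: 10.3
tcp_pos: [0.4819, -0.2242, 0.186]
eef_rot: [4.7, 89.9, 20.7]
contact_force: [0.9, 0.5, -3.9]
gripper_width: 0.0136
```

```bash
python3 - <<'E'
from h import *
go((.484,-.222,.086),yaw=16.2)
p=r.capture("wrist"); c=cloud(p); s=r.get_state()["tcp_pos"]
for n,lo,hi in(("bar",-.005,.02),("top",-.045,-.025)):
  m=(c[...,2]>s[2]+lo)&(c[...,2]<s[2]+hi)&(np.hypot(c[...,0]-.484,c[...,1]+.222)<.085); q=c[m]
  e=q[:,:2]@[np.cos(.283),np.sin(.283)]; print(n,m.sum(),"pitch deg",np.degrees(np.polyfit(e,q[:,2],1)[0]).round(2),e.min(),e.max(),cv2.minAreaRect((q[:,:2]*1000).astype(np.float32)))
E
```

```text
t 10.3 tcp [ 0.4819 -0.2242  0.186 ] F [ 0.9  0.5 -3.9] w 0.0136 J [ -3.8   9.8 -22.3  -0.1 -57.8 -70.2]
shift [0.667 0.01  0.016] turn [-0.006  0.003 -0.   ] deg 0.3
bar 4145 pitch deg 1.02 0.35555365328876476 0.43629906858850687 ((478.1905212402344, -228.28985595703125), (42.322086334228516, 79.24356842041016), 88.07232666015625)
top 11310 pitch deg 0.74 0.33574905770890245 0.4686895825064104 ((484.1361083984375, -224.02166748046875), (132.882568359375, 74.60713195800781), 15.95523452758789)
```

Emit:
send_rows:
  plan:
    - [[0.12,0.01,0.016],[-0.005,0,0]]
    - [[0.26,0.01,0.016],[-0.005,0,0]]
    - [[0.4,0.01,0.016],[-0.005,0,0]]
    - [[0.52,0.01,0.016],[-0.005,0,0]]
    - [[0.6,0.01,0.016],[-0.005,0,0]]

```text
time_s: 10.85
tcp_pos: [0.4808, -0.2211, 0.0922]
eef_rot: [127.1, 89.8, 143.2]
contact_force: [0.2, -0.4, -2.9]
gripper_width: 0.0133
```

```bash
python3 -c "
from h import *
go((.484,-.222,.084),yaw=16.2)"
```

```text
t 10.85 tcp [ 0.4808 -0.2211  0.0922] F [ 0.2 -0.4 -2.9] w 0.0133 J [ -3.5  15.9 -28.7  -0.2 -45.5 -70.3]
shift [ 0.054 -0.012  0.019] turn [-0.002 -0.003 -0.004] deg 0.2
```

Emit:
send_rows:
  plan:
    - [[0.015,-0.012,0.019],[0,0,0]]
    - [[0.03,-0.012,0.019],[0,0,0]]
    - [[0.04,-0.012,0.019],[0,0,0]]
    - [[0.047,-0.012,0.019],[0,0,0]]
    - [[0.052,-0.012,0.019],[0,0,0]]

```text
time_s: 11.35
tcp_pos: [0.4844, -0.222, 0.0848]
eef_rot: [116.1, 89.8, 132.3]
contact_force: [-0.7, 0.2, -3.3]
gripper_width: 0.0134
```

Emit:
send_rows:
  plan:
    - [[0.003,0,0],[0,0,0]]
    - [[0.006,0,0],[0,0,0]]
    - [[0.009,0,0],[0,0,0]]
    - [[0.012,0,0],[0,0,0]]
    - [[0.012,0,0],[0,0,0]]

```text
time_s: 11.85
tcp_pos: [0.4845, -0.222, 0.0842]
eef_rot: [109.1, 89.9, 125.2]
contact_force: [-4.3, 3.4, 9.8]
gripper_width: 0.0135
```

Firm contact with the mat. Release.

Emit:
send_rows:
  plan:
    - [[0,0,0],[0,0,0]]
    - [[0,0,0],[0,0,0]]
    - [[0,0,0],[0,0,0]]
    - [[0,0,0],[0,0,0]]
    - [[0,0,0],[0,0,0]]
  jaw: 0

```text
time_s: 12.35
tcp_pos: [0.4845, -0.222, 0.0841]
eef_rot: [110.7, 89.9, 126.9]
contact_force: [-0.1, 0.5, -0.2]
gripper_width: 0.043
```

Emit:
send_rows:
  plan:
    - [[-0.1,0,0],[0,0,0]]
    - [[-0.3,0,0],[0,0,0]]
    - [[-0.5,0,0],[0,0,0]]
    - [[-0.75,0,0],[0,0,0]]
    - [[-1,0,0],[0,0,0]]

```text
time_s: 12.85
tcp_pos: [0.4843, -0.2223, 0.2353]
eef_rot: [121.9, 89.8, 138.1]
contact_force: [1.2, -0.6, -0.2]
gripper_width: 0.0438
```

```bash
python3 - <<'E'
from h import *
print(r.get_state()["gripper_width"])
p=r.capture("wrist"); c=cloud(p); save(p,"wend",f=1.3)
for n,lo,hi in(("bar",.083,.1),("top",.044,.056)):
  m=(c[...,2]>lo)&(c[...,2]<hi)&(np.hypot(c[...,0]-.484,c[...,1]+.222)<.085); q=c[m]
  e=q[:,:2]@[np.cos(.283),np.sin(.283)]; print(n,"pitch",np.degrees(np.polyfit(e,q[:,2],1)[0]).round(2),np.median(q[:,2]).round(4),cv2.minAreaRect((q[:,:2]*1000).astype(np.float32)))
m=(abs(c[...,2]-.005)<.006)&(cv2.cvtColor(p["color"],cv2.COLOR_RGB2HSV)[...,2]<60)&(np.hypot(c[...,0]-.484,c[...,1]+.222)<.16)
print("mat",cv2.minAreaRect((c[m][:,:2]*1000).astype(np.float32)))
p=r.capture("scene"); c=cloud(p); save(p,"send",(150,80,400,330),2.4)
for d in r.trace(p,"key1")[:4]: print("key",round(d["score"],2),d["uv"],np.round(np.median(c[d["mask"]],0),3))
E
```

```text
0.04378825823031655
bar pitch 0.08 0.0907 ((484.61016845703125, -222.2552490234375), (88.67121124267578, 13.739035606384277), 15.73043441772461)
top pitch -0.25 0.0508 ((488.37115478515625, -221.16610717773438), (132.84169006347656, 74.36624145507812), 16.09933090209961)
mat ((484.3326416015625, -222.47061157226562), (228.08119201660156, 147.94808959960938), 16.528583526611328)
key 0.67 [305.4, 175.8] [0.536 0.203 0.016]
key 0.59 [308.3, 185.9] [0.569 0.172 0.011]
key 0.49 [311.6, 183.7] [0.569 0.194 0.012]
```

View pics/send.png

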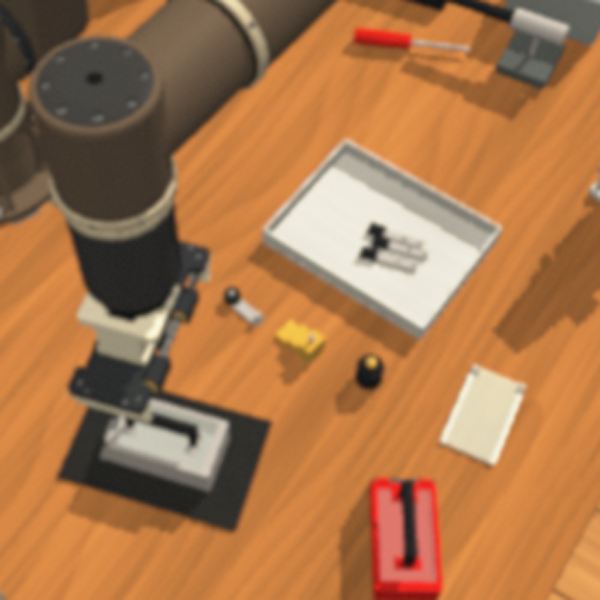

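View pics/wend.png

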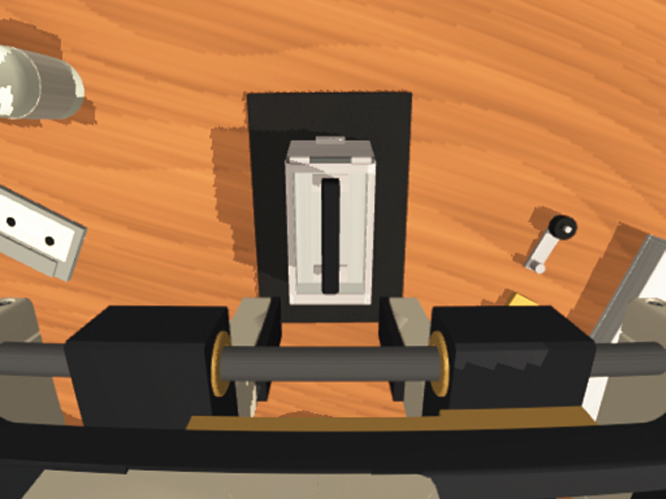

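The scene view shows three keys in the tray at (395,245), the tin on its mat at (165,440), and the bystanders in place. The wrist view shows the empty tin centred and lined up on the mat with the flap shut at (330,150). The robot is clear, so I hand in.

```bash
python3 -c "
from plant import r
print(r.close_job())"
```

```text
the job is handed in; nothing more can be done
None
```

I emptied the tin into the tray and stood it back on its mat, then handed the job in at about 13 s of the 64 s allowed. `close_job` gives no verdict, so what follows is from my own last checks.

- **Pouring:** I lifted the tin by its handle and tipped it about 26° with its mouth about 5–6 cm above the table. The flap opened, all three keys slid out, and I drew the tin back until the last tail was clear. I saw the flap open in the pictures but had no reading of its angle.
- **Keys:** All three lie flat in the tray, with arm tops about 10 mm above the table, which is the floor plus the key's thickness. They are well inside the walls.
- **Tin:** It is within about 1 mm of the mat's centre by its handle (4 mm by its top pane) and within about 1° of its direction. It stands upright within 0.3°, with the flap shut in the wrist picture. It was pressed lightly onto the mat (about 10 N) before I released it, and the gripper ended about 15 cm above the grip height, touching nothing.
- **Bystanders:** Those in the last pictures look unmoved. I judged this by eye only and did not measure them again.

The wrist came close to a singular pose while tipped, with the last joint at about -160° of its -174° limit. This caused no fault.

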